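# Open the latched stock locker

### The arm

A 6-joint arm with a two-finger parallel gripper is mounted at the origin on the work surface. World frame = base frame: x ahead of the robot, y to its left, z up, the work surface at z = 0. Lengths are in m, angles in rad, forces in N, time in s.
With the tool pointing down it reaches from about 0.3 to 0.75 m from the base axis. Payload 8.5 kg.
Tool frame: the origin (TCP) lies at the very end of the fingers, on their centre line; the grasp point (between the pads) lies 19 mm behind it; z points along the fingers, y is the line along which they close (so a half turn about z gives the same grasp; the last joint's range is limited). The gripper opens to 88 mm and grips with 3 to 60 N. Pads are 18 mm wide; open, the fingers measure 123 mm over their backs; the gripper's body (75 mm by 187 mm) begins 45 mm behind the grasp point.
Start: joints at [1.059, 0.381, 1.297, -0, 1.464, -0.215], TCP at [0.161, 0.526, 0.239] pointing down, gripper open.
Joint ranges: [-3.11, 3.11], [-0.89, 2.33], [0.22, 2.48], [-1.42, 4.56], [0.17, 2.85], [-2.88, 2.88]. Speed limits (rad/s): [2.39, 2.39, 3.14, 3.14, 3.14, 3.14].

### API

Orientations are given as a unit quaternion [x, y, z, w].
In Python, from plant import robot gives the robot as it stands. The module is installed in compiled form; this text tells all that it offers. Calls block until the motion is done:
- robot.goto(position, orientation): joint-space move of the TCP to a pose.
- robot.movel(position, velocity=0.15, rotation=None): straight line of the TCP; rotation=None keeps the orientation; velocity is the mean speed in m/s.
- robot.movej(angles): joint-space move.
- robot.grip(opening): opening from 0.0 (shut) to 1.0 (fully open); the grip force is fixed at half the most; returns when the fingers have stopped.
- robot.wait(seconds).
- robot.solve_ik(position, orientation): joint angles nearest the present ones, or None.
- robot.observe(): the state.
- robot.snapshot(name): name is "scene" or "top" or "wrist"; returns (picture, depth): 420x560x3 uint8, red, green, blue; 420x560 float32, m along the optical axis (not along the pixel's ray), 0 where there is no reading.
- robot.camera_params(name): a dict with "intrinsics" (3x3 intrinsics, pixels), "distortion" ([k1, k2, p1, p2, k3] as OpenCV has them; the pictures are not rectified), "eye" and "attitude" of the camera in the world. Camera axes: x right, y down, z forward; pixel columns grow to the right and rows downward; lengths in m; the calibration is good to about 2 mm. A picture is of the moment at which its call begins: read the wrist's pose just before it. camera_params takes no time and is no camera call; for the wrist camera it gives the pose at the moment of the call.
A pose or a line that the arm cannot do raises robot.PlanningError and nothing moves.
- robot.job_done(): hands the job in; it is judged then, once.
The state is a dict: "time_s": time; "joints": joint angles; "qvel": joint speeds; "joint_efforts": joint torques, N m; "ee_pos": TCP position; "eef_rot": TCP orientation; "force": force on the tool from outside, world axes, zero at the start; "torque": the same for the moment, N m; "finger_gap": opening from 0.0 (shut) to 1.0 (fully open); "finger_force": force on a finger pad.
Only numpy, scipy, OpenCV 4.12 (cv2) and the standard library are available. Lean on these libraries where they do the work, as an engineer would, in place of code of your own. Each camera call takes 0.05 s, during which the arm holds its last target. There are 200 camera calls.

### The job

Open the door of the small steel locker on the bench: reach into the slot behind the top of the door, press down the spring catch hidden there and keep it down while you pull the door towards you, then swing the door wide open, to about a right angle, and leave it standing open. Leave the other things around and on the locker where they are.

Things in the scene. Friction and masses are not known exactly. Their poses are not given: they have to be found in the camera images.
- locker: grey sheet-steel locker fixed on the table, 220 wide, 210 deep, 170 mm high. Origin at table height under the middle of the shut door's inner face; x points into the locker, y to its left seen from the robot, z up. The top panel begins 60 mm behind the door: the slot between (60 x 210 mm) is open from above. The panel's front edge is turned down 22 mm as a lip. Side walls 4 mm thick, 170 mm high
- door (a joint): door angle in rad: 0 shut, grows as its free right-hand edge comes out towards the robot; stop at 1.75. Stiff hinge on the left (+y): stays where it is left, 1 to 2 N at the catch swings it. Plain grey upright panel without handle, 210 mm wide, 14 mm thick, top edge at 167 mm. With the catch up it has about 3 mm of play
- door_hinge (a point): point on the vertical hinge axis, at the height of the door's top edge, in line with the door's inner face (0, +105, 167 mm in the locker's frame)
- door_edge (a point): top of the door's free edge, mid-thickness, 210 mm from the hinge; moves with the door
- catch_pad (a point): middle of the top face of the catch's steel press pad (46 mm deep, 56 mm wide), on the inside of the door: 24 mm behind its inner face, 150 mm from the hinge axis, 25 mm below the locker's top, seen from above in the slot. Moves with the door, goes down when pressed. A 30 mm wide tongue runs from it back under the lip; its upright tooth hooks behind the lip
- catch (a joint): how far the catch is pressed straight down, in m: 0 up (hooked), 0.016 fully down. Its tooth passes under the lip when pressed 10 mm or more, and must stay down until the door is about 0.13 rad open. A spring pushes it up: about 3 N at the top, 7 N fully down
- carton_top: plain cardboard carton 80 x 120 x 60 mm, loose on the locker's top panel (origin: centre of its underside)
- spray_can: grey-capped can, 60 mm across, 170 mm high, standing to the right of the locker (origin: centre of its underside)
- bin: open blue plastic parts bin 160 x 110 x 80 mm, left of the locker (origin: centre of its underside)
- screwdriver: screwdriver lying on the table in front and to the right of the locker (origin: under its middle)
- tape_roll: roll of tape, 100 mm across, 45 mm high, lying flat in front and to the left of the locker (origin: centre of its underside)
- carton_low: plain cardboard carton 100 x 70 x 50 mm on the table, right of the can (origin: centre of its underside)

How it is judged:
By the outcome, as a careful person would: the job done as asked, in the order asked, and still so for the second after the job is handed in, with the robot touching nothing.
It also fails if it takes over 38 s, if anything falls off the work surface, if the arm or the gripper's body presses on something with over 40 N, if the wrist force passes 120 N, or if a joint passes its speed limit or range.

## Working session

There is one attempt and no reset: what is moved stays moved. The work goes in short steps, each a Python script; the robot and the scene stay as the last script left them, time stands still between calls to the robot, and variables do not carry over. Pictures are saved under pics/ and viewed, at most 10 in all, crops included, and the job is handed in when it is done.

```bash
mkdir -p pics; python3 - <<'E'
from plant import robot
import cv2,numpy as np
for n in ("scene","top"):
    p,d=robot.snapshot(n); cv2.imwrite(f"pics/{n}0.png",p[:,:,::-1]); np.savez(f"{n}0.npz",p=p,d=d)
    c=robot.camera_params(n); print(n,c)
o=robot.observe(); print(o["time_s"],o["eef_rot"],o["force"])
E
```

```text
scene {'intrinsics': array([[507.92255084,   0.        , 282.17728316],
       [  0.        , 507.92255084, 204.07876539],
       [  0.        ,   0.        ,   1.        ]]), 'distortion': array([-0.12396985,  0.        ,  0.        ,  0.        ,  0.        ]), 'eye': array([1.1077569 , 0.76118316, 0.80634774]), 'attitude': array([ 0.29439039,  0.84626863, -0.42235382, -0.13704364])}
top {'intrinsics': array([[451.03126472,   0.        , 283.74999764],
       [  0.        , 451.03126472, 200.96997263],
       [  0.        ,   0.        ,   1.        ]]), 'distortion': array([-0.04361527,  0.        ,  0.        ,  0.        ,  0.        ]), 'eye': array([0.41216014, 0.08135602, 1.42164909]), 'attitude': array([-0.70430093,  0.70636638, -0.05059452,  0.04946636])}
0.1 [ 1.47840192e-01  9.89011045e-01 -6.16985562e-04 -2.21737923e-04] [ 0.24581028 -0.46951691 -0.02914998]
```

View pics/top0.png

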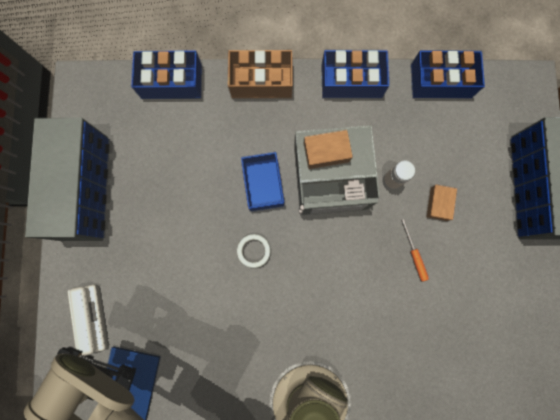

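View pics/scene0.png

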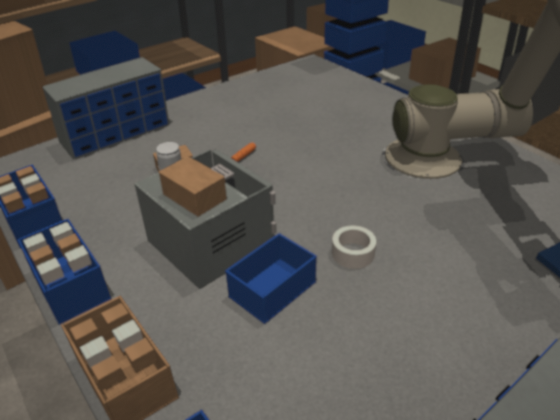

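The top view shows the locker at columns 298–378, rows 128–215, with the slot at rows 180–205, the press pad at about (355,190) and the hinge at the lower left, about (303,208). The scene view confirms this, with the carton on top. Next I'll measure.

```bash
cat > h.py <<'E'
import numpy as np, cv2
from scipy.spatial.transform import Rotation as R
from plant import robot
def rays(c,uv):
    n=cv2.undistortPoints(np.asarray(uv,float).reshape(-1,1,2),c["intrinsics"],c["distortion"]).reshape(-1,2)
    return np.c_[n,np.ones(len(n))]@R.from_quat(c["attitude"]).as_matrix().T
def onplane(c,uv,z):
    r=rays(c,uv); return c["eye"]+r*((z-c["eye"][2])/r[:,2])[:,None]
def cloud(c,d):
    v,u=np.indices(d.shape); uv=np.c_[u.ravel(),v.ravel()]
    P=c["eye"]+rays(c,uv)*d.reshape(-1,1); P[d.ravel()==0]=np.nan
    return P.reshape(*d.shape,3)
E
python3 - <<'E'
from h import *
c=robot.camera_params("top"); f=np.load("top0.npz"); P=cloud(c,f["d"])
z=P[:,:,2]; m=np.zeros(z.shape,np.uint8); m[115:225,285:385]=1
m&=((z>.155)&(z<.18)).astype(np.uint8)
hull=np.argwhere(m)[:,::-1]; print(len(hull),np.median(z[m>0]))
XY=P[m>0][:,:2].astype(np.float32)
print("rect",cv2.minAreaRect(XY), cv2.boxPoints(cv2.minAreaRect(XY)))
pm=f["p"]; 
for v in range(176,220,3): print(v,[int(1000*z[v,u]) if z[v,u]==z[v,u] else -1 for u in range(294,386,5)])
big=cv2.resize(pm[115:225,270:420],None,fx=5.3,fy=5.3,interpolation=cv2.INTER_CUBIC); cv2.imwrite("pics/topcrop.png",big[:,:,::-1])
for n,(u,v) in dict(pad=(355,190),hinge=(303,208)).items(): print(n,onplane(c,(u,v),.145 if n=="pad" else .167))
E
```

```text
3034 0.16838668730158957
rect ((0.6911023259162903, -0.0723811462521553), (0.223796084523201, 0.22148245573043823), 4.572643756866455) [[ 0.5707318   0.02908675]
 [ 0.5883891  -0.19169074]
 [ 0.81147283 -0.17384905]
 [ 0.79381555  0.04692845]]
176 [0, 166, 167, 172, 168, 166, 165, 167, 166, 166, 164, 168, 166, 166, 168, 170, 175, -4, 21]
179 [-1, 152, 167, 168, 167, 167, 169, 168, 165, 162, 149, 145, 136, -2, 2, 75, 145, -4, 32]
182 [0, 138, 162, 152, 3, 0, 2, 4, 0, 11, 1, 148, 145, 1, 2, 74, 141, 0, 21]
185 [-1, 120, 5, -4, 3, 1, 4, 2, 4, 6, 144, 142, 144, 145, 2, 65, 132, -2, 9]
188 [1, 109, 2, 1, 5, 5, -1, 0, 8, 8, 144, 145, 142, 141, 2, 63, 131, -3, 0]
191 [0, 98, 4, 0, 2, 0, 3, 1, 7, 9, 137, 142, 142, 145, 0, 55, 129, -5, 0]
194 [-1, 76, 5, -4, 2, 2, -1, 7, 0, 0, 5, 144, 145, 139, 145, 49, 118, 167, -4]
197 [1, 66, 3, 0, 5, 9, 2, 2, 2, 6, 4, 146, 144, 146, 145, 43, 113, -3, -1]
200 [-1, 41, -1, 2, 0, 3, 5, 8, 4, 162, 165, 164, 167, 169, 165, 161, 167, 3, 2]
203 [-9, 26, 164, 166, 165, 165, 170, 165, 168, 169, 160, 161, 164, 165, 162, 152, 142, 2, -1]
206 [1, 12, 171, 164, 168, 165, 165, 148, 151, 135, 136, 130, 118, 106, 98, 78, -1, -2, 1]
209 [0, 64, 131, 125, 126, 112, 106, 93, 82, 73, 66, 55, 33, 27, 6, 0, -1, 2, -4]
212 [-3, 46, 56, 45, 45, 29, 14, -2, -7, -4, -2, -1, -1, 0, 4, 0, 0, 0, -1]
215 [0, 0, 1, 0, 0, 0, 1, 0, -3, 0, 2, 0, 0, -3, 0, -5, -1, 0, -1]
218 [1, -3, 3, 0, 0, 0, -5, -1, -1, 0, -3, -1, 5, 0, -5, -3, 2, -4, -1]
pad [[ 0.62543783 -0.12575602  0.145     ]]
hinge [[0.57098087 0.02515946 0.167     ]]
```

View pics/topcrop.png

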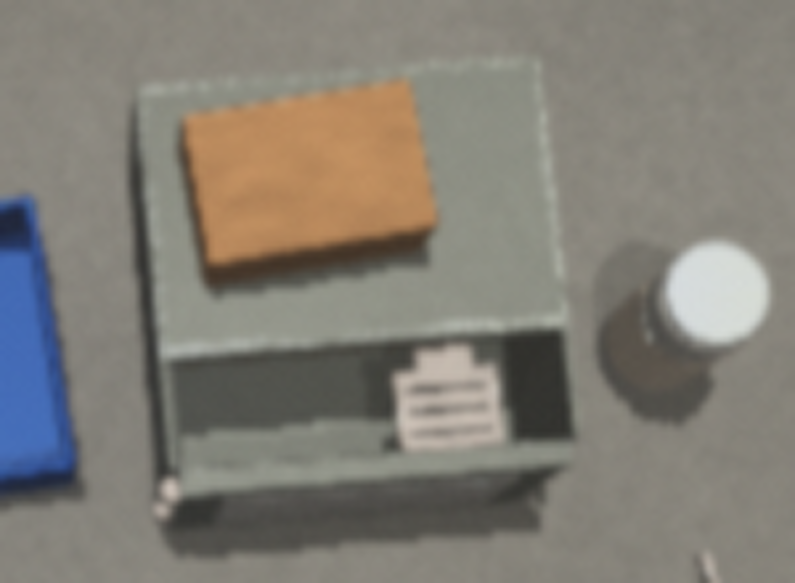

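The crop shows these points. Panel corners are at about (137,92), (540,62), (165,355) and (566,322). The door's outer top edge runs from about (178,497) to (575,460). The pad is centred near (449,410), and the carton front is well behind the lip. I'll convert these to world coordinates.

```bash
python3 - <<'E'
from h import *
c=robot.camera_params("top")
px=lambda q:(np.array(q,float)+.5)/5.3-.5+[270,115]
C={k:onplane(c,px(q),z)[0] for k,(q,z) in dict(BL=((137,92),.17),BR=((540,62),.17),LL=((165,355),.17),LR=((566,322),.17),
 DL=((180,495),.167),DR=((575,461),.167),padc=((449,410),.145),padNL=((402,449),.145),padNR=((505,441),.145),carFL=((210,282),.17),carFR=((436,262),.17),can=((716,293),.17)).items()}
for k,v in C.items(): print(k,v.round(4))
a=lambda v:np.degrees(np.arctan2(v[1],v[0]))
print("yaw",a(C["BL"]-C["BR"])-90,a(C["LL"]-C["LR"])-90,a(C["DL"]-C["DR"])-90,a(C["BL"]-C["LL"]),a(C["BR"]-C["LR"]))
n=lambda p,q:np.linalg.norm(C[p]-C[q]); print("w",n("BL","BR"),n("LL","LR"),"depth150",n("BL","LL"),n("BR","LR"))
yaw=np.radians(np.mean([a(C["BL"]-C["BR"])-90,a(C["LL"]-C["LR"])-90,a(C["BL"]-C["LL"]),a(C["BR"]-C["LR"])]))
ex=np.array([np.cos(yaw),np.sin(yaw)]);ey=np.array([-ex[1],ex[0]])
ctr=np.mean([C[k][:2] for k in("BL","BR","LL","LR")],0)
for dm in (135,): print("yaw",np.degrees(yaw),"origin",ctr-ex*dm/1000)
o=ctr-ex*.135
for k,v in C.items(): print(k,"locker", ((v[:2]-o)@ex*1000).round(1),((v[:2]-o)@ey*1000).round(1))
E
```

```text
BL [0.7905 0.0449 0.17  ]
BR [ 0.8072 -0.1743  0.17  ]
LL [0.6457 0.031  0.17  ]
LR [ 0.6632 -0.1835  0.17  ]
DL [0.571  0.0236 0.167 ]
DR [ 0.5886 -0.1865  0.167 ]
padc [ 0.6198 -0.1236  0.145 ]
padNL [ 0.5985 -0.0976  0.145 ]
padNR [ 0.6027 -0.1536  0.145 ]
carFL [0.6854 0.0066 0.17  ]
carFR [ 0.6961 -0.1147  0.17  ]
can [ 0.6789 -0.2649  0.17  ]
yaw 4.340308242173634 4.645353173804224 4.779634484780843 5.486247014345754 3.6881645357573407
w 0.21981596815966448 0.21526810558730364 depth150 0.1454447021033454 0.14427886835201784
yaw 4.540018241520238 origin [ 0.59207747 -0.0811448 ]
BL locker 207.8 110.0
BR locker 207.0 -109.8
LL locker 62.4 107.6
LR locker 62.8 -107.7
DL locker -12.7 106.1
DR locker -11.8 -104.8
padc locker 24.2 -44.5
padNL locker 5.1 -16.9
padNR locker 4.9 -73.0
carFL locker 99.9 80.1
carFR locker 101.0 -41.7
can locker 72.0 -190.0
```

The measurements fit the stated sizes to 1–2 mm: pad at (24,-45) in the locker frame, yaw 4.6°. I'll check IK along the arc, then hover with closed fingers and press.

```bash
cat >> h.py <<'E'
YAW=np.radians(4.6); O=np.array([.592,-.081]); H=O+.105*np.array([-np.sin(YAW),np.cos(YAW)])
def pose(th,d,z,flip=0,r=.150):
    a=YAW-th; p=H+np.array([[np.cos(a),-np.sin(a)],[np.sin(a),np.cos(a)]])@[d,-r]
    q=(R.from_euler("z",a+flip*np.pi)*R.from_euler("x",np.pi)).as_quat()
    return np.r_[p,z],q
E
python3 - <<'E'
from h import *
for f in (0,1):
    for th in (0,.5,1,1.6): 
        j=robot.solve_ik(*pose(th,.016 if th==0 else .009,.131,f)); print(f,th,None if j is None else np.round(j,2))
E
```

```text
0 0 [-0.39  0.6   1.24 -0.    1.3   1.1 ]
0 0.5 [-0.43  0.47  1.48 -0.    1.19  1.56]
0 1 [-0.41  0.37  1.67 -0.    1.1   2.08]
0 1.6 [-0.26  0.31  1.77 -0.    1.06  2.83]
1 0 [-0.39  0.6   1.24  0.    1.3  -2.04]
1 0.5 [-0.43  0.47  1.48  0.    1.19 -1.59]
1 1 [-0.41  0.37  1.67  0.    1.1  -1.06]
1 1.6 [-0.26  0.31  1.77  0.    1.06 -0.31]
```

```bash
python3 - <<'E'
from h import *
def say(t):
    o=robot.observe(); print(t,round(o["time_s"],2),o["ee_pos"].round(4) if hasattr(o["ee_pos"],"round") else o["ee_pos"],np.round(o["force"],1),np.round(o["finger_gap"],3))
robot.grip(0.0)
robot.goto(*pose(0,.017,.27,1)); say("hover")
robot.movel(pose(0,.017,.155,1)[0],.15); say("slot")
for z in (.147,.144,.141,.138,.135,.132): robot.movel(pose(0,.017,z,1)[0],.03); say(z)
p,d=robot.snapshot("top"); big=cv2.resize(p[115:225,270:420],None,fx=5.3,fy=5.3,interpolation=cv2.INTER_CUBIC); cv2.imwrite("pics/press.png",big[:,:,::-1])
E
```

```text
hover 4.19 [ 0.6126 -0.1237  0.2701] [-0.9  0.7  0.2] 0.006
slot 5.11 [ 0.613  -0.1246  0.156 ] [-0.5 -0.2 -0. ] 0.004
0.147 5.53 [ 0.6125 -0.1245  0.1469] [-1.1 -0.4  0.2] 0.005
0.144 5.78 [ 0.6128 -0.1247  0.1443] [ 0.8 -0.6  3.9] 0.004
0.141 6.03 [ 0.6127 -0.1246  0.1411] [ 1.  -1.2  3.7] 0.005
0.138 6.28 [ 0.6127 -0.1246  0.138 ] [ 0.7 -1.4  4.7] 0.008
0.135 6.53 [ 0.6126 -0.1247  0.1352] [ 0.9 -1.2  6. ] 0.007
0.132 6.78 [ 0.6127 -0.1246  0.1323] [ 0.3 -1.6  5.1] 0.008
```

Contact was at about z = 0.145 with the expected spring force, so the catch is about 13 mm down. Now I'll pull gently past 0.2 rad and check.

```bash
python3 - <<'E'
from h import *
def say(t):
    o=robot.observe(); print(t,round(o["time_s"],2),np.round(o["ee_pos"],4),np.round(o["force"],1))
robot.movel(pose(0,.009,.1315,1)[0],.04); say("contact")
for th in (.04,.08,.12,.16,.2,.25):
    p,q=pose(th,.009,.1315,1); robot.movel(p,.04,q); say(th)
p,d=robot.snapshot("top"); big=cv2.resize(p[115:225,270:420],None,fx=5.3,fy=5.3,interpolation=cv2.INTER_CUBIC); cv2.imwrite("pics/pull.png",big[:,:,::-1])
p,d=robot.snapshot("scene"); cv2.imwrite("pics/pull_s.png",p[:,:,::-1])
E
```

```text
contact 7.17 [ 0.6044 -0.1254  0.132 ] [-0.7 -1.9  5.5]
0.04 7.47 [ 0.5984 -0.126   0.1319] [-1.2 -2.3  7.1]
0.08 7.78 [ 0.5924 -0.1265  0.1319] [-1.  -1.7  6.1]
0.12 8.07 [ 0.5864 -0.1267  0.1319] [-1.1 -0.5  6.6]
0.16 8.38 [ 0.5804 -0.1266  0.1319] [-1.1 -1.9  6. ]
0.2 8.68 [ 0.5743 -0.1263  0.1319] [-0.3 -1.2  5.4]
0.25 9.02 [ 0.5668 -0.1255  0.1319] [-1.  -0.8  6.1]
```

View pics/pull.png

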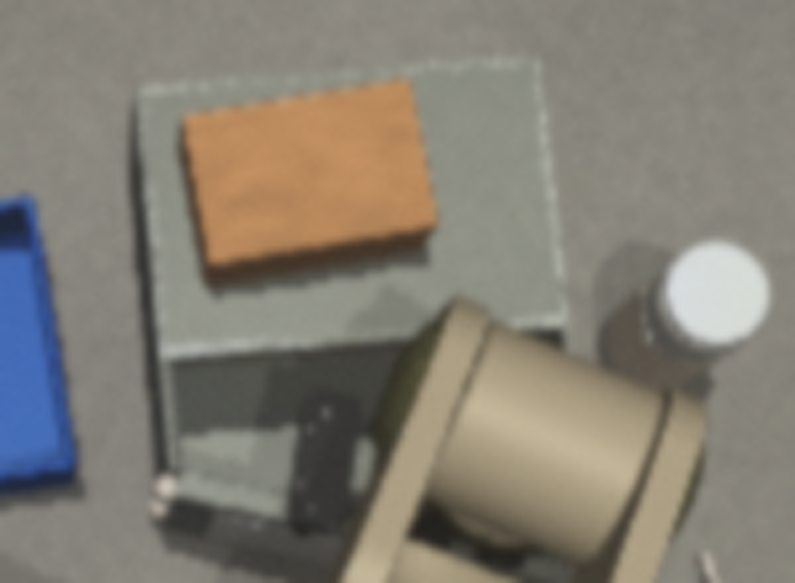

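The door is following: its top edge now slopes from (165,490) to (290,520), the pad still pushes up with 6 N, and the carton and can haven't moved. I'll swing it on to a right angle.

```bash
python3 - <<'E'
from h import *
def say(t):
    o=robot.observe(); print(t,round(o["time_s"],2),np.round(o["ee_pos"],4),np.round(o["force"],1))
for i,th in enumerate(np.linspace(.25,1.58,15)[1:]):
    p,q=pose(th,.009,.1325,1); robot.movel(p,.07,q)
    if i%3==1: say(round(th,2))
say("end")
p,q=pose(1.58,.016,.1325,1); robot.movel(p,.05); say("back off")
p[2]=.26; robot.movel(p,.1); say("up")
p=p+[-.05,-.2,.04]; robot.movel(p,.25); say("away")
robot.wait(.3)
p,d=robot.snapshot("top"); np.savez("end.npz",p=p,d=d); cv2.imwrite("pics/end.png",p[:,:,::-1])
E
```

```text
0.44 9.82 [ 0.5388 -0.1193  0.1328] [-0.6  1.8  5.6]
0.72 10.88 [ 0.5004 -0.1008  0.1328] [0.5 2.5 5.4]
1.01 11.93 [ 0.4686 -0.0725  0.1328] [-0.7  2.2  5.3]
1.3 12.97 [ 0.4462 -0.0364  0.1328] [1.5 1.3 6.8]
1.58 14.03 [0.4348 0.0046 0.1328] [1.3 0.2 5.3]
end 14.03 [0.4348 0.0046 0.1328] [1.3 0.2 5.3]
back off 14.32 [ 0.4355 -0.0031  0.1328] [ 1.5 -0.8  6.5]
up 15.74 [ 0.4348 -0.0029  0.2595] [ 0.9  0.5 -0. ]
away 16.73 [ 0.3851 -0.2021  0.2997] [0.5 0.3 0.3]
```

View pics/end.png

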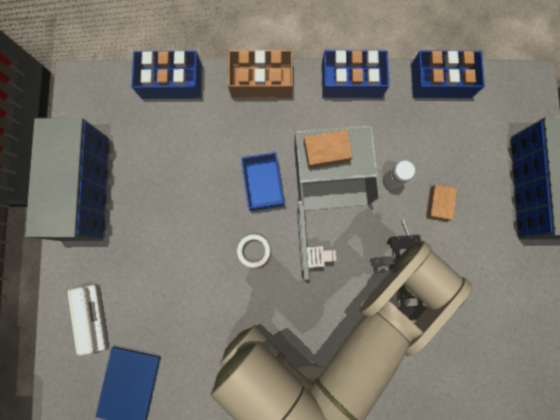

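The door stands open from the hinge at (302,205) to its edge at (307,278), the pad is at (320,257), and everything else is where it was. I'll measure the angle.

```bash
python3 - <<'E'
from h import *
f=np.load("end.npz"); P=cloud(robot.camera_params("top"),f["d"])[205:285,292:318]
m=np.abs(P[...,2]-.165)<.012; X=P[m][:,:2]; X=X[X[:,0]<.56]
vx,vy,x,y=cv2.fitLine(X.astype(np.float32),cv2.DIST_HUBER,0,.01,.01).ravel()
v=np.array([vx,vy])*-np.sign(vx); a=np.arctan2(v[1],v[0])
print(len(X),"theta",(YAW-np.pi/2-a)%(2*np.pi),X[:,0].min())
E
```

```text
349 theta 1.5855917908274821 0.3770864393705644
```

Measured door angle is 1.59 rad, about a right angle, and the arm is clear.

```bash
python3 -c "
from plant import robot
print(robot.job_done())"
```

```text
the job is handed in; nothing more can be done
None
```

The locker door is open and standing at about 1.59 rad (a right angle), with the catch held down while I pulled, the other things showing no movement in the camera views, the arm clear, and the job handed in at about 17 s.

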